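# Fetch the heel block from behind the containers and fit it on the shoe

### The arm

A 6-joint arm with a two-finger parallel gripper is mounted at the origin on the work surface. World frame = base frame: x ahead of the robot, y to its left, z up, the work surface at z = 0. Lengths are in mm, angles in rad, forces in N, time in s.
With the tool pointing down it reaches from about 300 to 775 mm from the base axis. Payload 14.6 kg.
Tool frame: the origin (TCP) lies between the finger pads; the fingertips stand 14 mm ahead of it and the grasp point (between the pads) lies 5 mm behind it (env.finger_overhang is the distance from the TCP to the fingertips, in mm); z points along the fingers, y is the line along which they close (so a half turn about z gives the same grasp; the last joint's range is limited). The gripper opens to 85 mm and grips with 20 to 120 N. Pads are 22 mm wide; open, the fingers measure 114 mm over their backs; the gripper's body (76 mm by 85 mm) begins 54 mm behind the grasp point. The pads swing forward as they close: fully open they stand 13 mm farther back than shut.
Start: joints at [-1.399, 0.3, 1.521, -0, 1.321, -0.067], TCP at [130.089, -534.384, 211.281] pointing down, gripper open.
Joint ranges: [-3.03, 3.03], [-0.79, 2.21], [0.23, 2.52], [-1.04, 4.18], [0, 3.07], [-2.55, 2.55]. Speed limits (rad/s): [2.22, 2.22, 2.57, 3.14, 3.14, 3.14].

### API

Orientations are given as a rotation vector (axis times angle).
In Python, from rig import env gives the robot as it stands.
- The arm moves only by the shell command python3 -m jog 'ROWS' [OPENING] [FORCE]. ROWS is JSON, a list of rows, each a list of 4 numbers: the shift along the tool's x, y, z in cm, then the turn about the tool's z in rad. A call has 1 to 8 rows; each row shifts and turns the commanded pose from where the row before left it, along the tool's axes as they then stand; what a row does not reach is not made up. A row lasts 1/12 s, in which the tool goes at most 41.7 mm and 7.16 degrees, less where a joint would pass 70% of its speed; a pose out of reach is approached as far as the arm can. A call is refused whole if a number of a shift passes 4.17 or a number of a turn 0.125, either way. A call with a gripper value outside its range is refused whole. OPENING is the finger opening in cm, from 0 to 8.54, set as the call begins (- or left out, the last holds). The fingers move at their own pace and stop on an object; FORCE is the grip in N (left out, the last holds). Time passes only in rows, so rows that do not move let the fingers close. It gives the time, the measured TCP pose, the force, the opening and the grip force at its end, in the units of the state.
- env.state(): the state, without advancing time (a new reading comes with each control period).
- env.get_image(name): name is "scene" or "side" or "wrist"; returns the picture (420x560x3 uint8, red, green, blue); there is no depth.
- env.calibration(name): a dict with "fx", "fy", "cx", "cy" (pixels), "world_from_camera" (4x4, takes a point from camera to world coordinates); the wrist camera has in their place "tool_from_camera" (4x4, takes a point from camera to tool coordinates, whose origin is the TCP and whose axes are the flange's). Camera axes: x right, y down, z forward; pixel columns grow to the right and rows downward; lengths in mm; the calibration is good to about 2 mm. A picture is of the moment at which its call begins: read the wrist's pose just before it. calibration takes no time and is no camera call.
- env.job_done(): hands the job in; it is judged then, once.
The state is a dict: "t": time; "qpos": joint angles; "joint_vel": joint speeds; "tau": joint torques, N m; "tcp_pos": TCP position; "eef_rot": TCP orientation; "force": force on the tool from outside, world axes, zero at the start; "ft_torque": the same for the moment, N m; "width": finger opening in mm; "finger_force": force on a finger pad.
Only numpy, scipy, OpenCV 4.12 (cv2) and the standard library are available. Lean on these libraries where they do the work, as an engineer would, in place of code of your own. Each camera call takes 0.05 s, during which the arm holds its last target. There are 200 camera calls.

### The job

The leather heel block is boxed in by the three containers in the plywood crate: first move all three containers onto the metal tray, then set the heel block on the heel end of the upturned shoe's sole, its round back flush with the sole's rounded rear edge and its flat face towards the toe, and only then put each container back on the very pad in the crate where it stood. Keep the containers upright and leave the hammer, the brush and the thread cone where they are.

Things in the scene. Friction and masses are not known exactly. Their poses are not given: they have to be found in the camera images.
- heel: Heel block of stacked brown leather, loose, 70 g: D-shaped from above, 52 mm long, 50 wide, 34 high. Origin at its underside, below the middle of its round back; x points from the round back to the flat front face (so its centre is at x = +26 mm), the flat sides are at y = +-25 mm from x = 25 to 52 mm.
- tin: Square steel tin, loose, about 0.3 kg: 54 x 54 mm, 98 mm high, sides along its x and y, with a black cap of 30 mm diameter in the middle of its top up to 112 mm. Origin at the centre of its underside, z up.
- flask: Round amber glass bottle, loose, about 0.22 kg: 54 mm diameter up to 92 mm, then a shoulder and a narrow neck with a black cap of 28 mm diameter up to 123 mm; paper band around the body. Origin at the centre of its underside, z up.
- jar: Round white plastic jar with a grey lid, both 58 mm in diameter, loose, about 0.25 kg, 103 mm high. Origin at the centre of its underside, z up.
- crate: Shallow plywood crate, fixed: floor 10 mm, rim 24 mm above the bench; x -115 to +95 mm, y +-120 mm. Origin at bench level. On its floor lie three flat cork pads (58 mm) at (x, y) = (-68, 0), (0, 68), (0, -68) mm. On each stands one container (which one differs; the tin square to the crate within 0.1 rad). The heel block's centre starts near (0, 0), its x about along the crate's.
- tray: Flat square metal tray, fixed: 200 x 200 mm outside, inner floor 192 x 192 mm and 6 mm above the bench, rim 16 mm above the bench. Origin at its centre at bench level, sides along its x and y. Empty at the start; it lies on one side of the crate, the shoe on the other (which side differs).
- shoe: Dark red shoe held sole-up on a steel last stand, fixed: the flat tan sole lies 130 mm above the bench, is 250 mm long, 56 mm wide at the heel end and 85 mm at the ball. Origin at bench level exactly below the rearmost point of the sole; x points from heel to toe. A fitted heel block has its origin above this origin, at z = 130 mm, and the same x direction.
- hammer: Hammer lying loose on the bench beyond the crate, 260 mm long; a bystander. Handle to its -x.
- brush: Brush lying loose on the bench between robot and crate, 180 mm long; a bystander.
- cone: Green thread cone standing loose on the bench beyond the crate, 60 mm foot diameter, 85 mm high; a bystander.
Not all that is in view belongs to the job. What is shaped like the jar but red or turquoise is not meant.

How it is judged:
By the outcome, as a careful person would: the job done as asked, in the order asked, and still so for the second after the job is handed in, with the robot touching nothing.
It also fails if it takes over 144 s, if anything falls off the work surface, if the arm or the gripper's body presses on something with over 40 N, if the wrist force passes 120 N, or if a joint passes its speed limit or range.

## Working session

There is one attempt and no reset: what is moved stays moved. The work goes in short steps, Python scripts to look and compute and a shell command to move; the robot and the scene stay as the last step left them, time stands still between calls to the robot, and variables do not carry over. Pictures are saved under pics/ and viewed, at most 14 in all, crops included, and the job is handed in when it is done.

```bash
ls; mkdir -p pics; python3 - <<'E'
from rig import env
import cv2,numpy as np
np.set_printoptions(precision=4,suppress=True)
s=env.state();print({k:np.round(v,3) for k,v in s.items()})
for n in("scene","side"):
    im=env.get_image(n);cv2.imwrite(f"pics/{n}0.png",im[:,:,::-1]);print(n,env.calibration(n))
print(env.calibration("wrist"))
E
```

```text
pics
{'t': np.float64(0.0), 'qpos': array([-1.399,  0.3  ,  1.522, -0.   ,  1.321, -0.067]), 'joint_vel': array([ 0.002, -0.001, -0.   , -0.001,  0.001, -0.002]), 'tau': array([ -0.   , -54.351, -36.18 ,  -0.   ,   0.004,   0.   ]), 'tcp_pos': array([ 130.061, -534.142,  210.719]), 'eef_rot': array([-3.118, -0.374,  0.   ]), 'force': array([-0.203, -0.602,  0.335]), 'ft_torque': array([ 0.034, -0.009,  0.024]), 'finger_force': np.float64(0.0), 'width': np.float64(85.71)}
scene {'fx': 431.541814958958, 'fy': 431.541814958958, 'cx': 278.8231812266461, 'cy': 209.97437720607851, 'world_from_camera': array([[   0.4752,    0.7516,   -0.4575,  983.2175],
       [   0.8799,   -0.4063,    0.2465, -221.1145],
       [  -0.0006,   -0.5197,   -0.8544,  780.426 ],
       [   0.    ,    0.    ,    0.    ,    1.    ]])}
side {'fx': 495.09857799513446, 'fy': 495.09857799513446, 'cx': 283.56343008682165, 'cy': 217.055889322196, 'world_from_camera': array([[ -0.9373,  -0.1868,   0.2944, 244.5121],
       [ -0.3479,   0.4443,  -0.8256, 918.6426],
       [  0.0235,  -0.8762,  -0.4814, 593.1022],
       [  0.    ,   0.    ,   0.    ,   1.    ]])}
{'fx': 338.67926956214706, 'fy': 338.67926956214706, 'cx': 279.7579896690956, 'cy': 210.44655654092261, 'tool_from_camera': array([[   0.0001,   -0.9534,   -0.3016,   77.8052],
       [   1.    ,    0.0001,   -0.0001,   -0.6093],
       [   0.0002,   -0.3016,    0.9534, -162.6687],
       [   0.    ,    0.    ,    0.    ,    1.    ]])}
```

View pics/scene0.png

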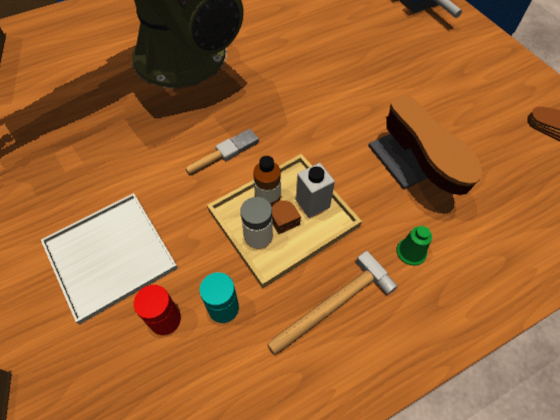

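View pics/side0.png

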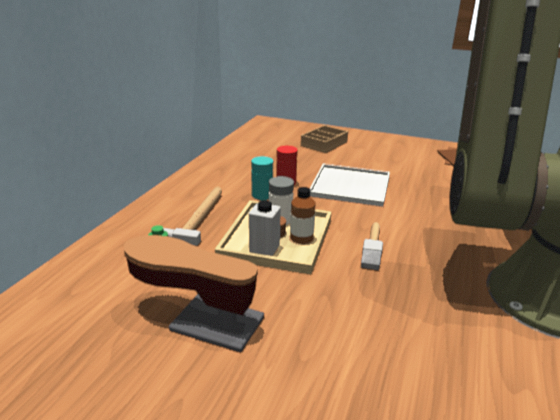

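```bash
cat > h.py <<'E'
from rig import env
import cv2,numpy as np
from scipy.spatial.transform import Rotation as R
np.set_printoptions(precision=3,suppress=True)
def cast(n,px,z,T=None,cal=None):
    c=cal or env.calibration(n); T=c["world_from_camera"] if T is None else T
    px=np.atleast_2d(px).astype(float)
    d=np.c_[(px[:,0]-c["cx"])/c["fx"],(px[:,1]-c["cy"])/c["fy"],np.ones(len(px))]@T[:3,:3].T
    o=T[:3,3]; return (o+d*((z-o[2])/d[:,2])[:,None])[:,:2]
def wristT(s=None):
    s=s or env.state(); T=np.eye(4);T[:3,:3]=R.from_rotvec(s["eef_rot"]).as_matrix();T[:3,3]=s["tcp_pos"]
    return T@env.calibration("wrist")["tool_from_camera"]
def shot(name,cam="wrist"):
    T=wristT() if cam=="wrist" else env.calibration(cam)["world_from_camera"]
    im=env.get_image(cam)[:,:,::-1].copy(); cv2.imwrite(f"pics/{name}.png",im); np.save(f"pics/{name}.npy",T); return im,T
def go(x,y,yaw=None,z=None):
    "shift in tool axes (cm) and turn to reach world x,y,z, yaw = direction of tool x"
    s=env.state();Rm=R.from_rotvec(s["eef_rot"]).as_matrix();p=s["tcp_pos"]
    z=p[2] if z is None else z
    cy=np.arctan2(Rm[1,0],Rm[0,0]); sh=Rm.T@(np.array([x,y,z])-p)/10
    turn=0 if yaw is None else -((yaw-cy+np.pi)%(2*np.pi)-np.pi)
    print("tcp",p,"yaw %.3f"%cy,"shift cm",sh,"turn %.3f"%turn)
E
python3 - <<'E'
from h import *
print("crate",cast("scene",[(209,210),(302,156),(359,221),(264,278)],24))
print("tray",cast("scene",[(43,243),(136,197),(175,265),(82,315)],16))
print("caps flask,tin,jar",cast("scene",[(266,162)],123),cast("scene",[(316,174)],112),cast("scene",[(256,208)],103))
print("heel",cast("scene",[(285,213)],44))
im=cv2.imread("pics/scene0.png");hsv=cv2.cvtColor(im,cv2.COLOR_BGR2HSV)
for p in [(440,140),(420,115),(470,180),(480,130),(400,95),(340,160),(250,250)]: print(p,hsv[p[1],p[0]])
for w in [(395,100),(478,180),(400,98),(470,185)]: print(w,cast("scene",[w],130))
print("side sole ends",cast("side",[(125,250),(257,270),(140,241),(256,262)],130))
print("red, turq",cast("scene",[(154,300),(218,290)],103),"cone",cast("scene",[(413,255)],0),"brush",cast("scene",[(245,140),(190,168)],10))
v=[np.array(x) for x in ([0,0],)]
E
```

```text
crate [[ 510.082 -128.929]
 [ 479.213  109.064]
 [ 678.122  127.203]
 [ 696.12   -98.13 ]]
tray [[ 419.006 -448.111]
 [ 402.161 -250.727]
 [ 587.908 -235.228]
 [ 600.167 -418.887]]
caps flask,tin,jar [[525.024  -1.973]] [[588.301  72.403]] [[596.719 -60.636]]
heel [[600.912  -1.185]]
(440, 140) [ 14 188 182]
(420, 115) [ 14 189 182]
(470, 180) [ 14 188 183]
(480, 130) [ 13 195 194]
(400, 95) [ 14 190 187]
(340, 160) [ 14 195 200]
(250, 250) [ 20 135 199]
(395, 100) [[513.856 307.543]]
(478, 180) [[752.505 319.857]]
(400, 98) [[514.119 320.222]]
(470, 185) [[754.106 299.335]]
side sole ends [[737.155 339.242]
 [505.396 308.437]
 [730.783 304.824]
 [515.989 287.788]]
red, turq [[ 674.848 -286.399]
 [ 708.787 -187.525]] cone [[784.571 189.089]] brush [[ 366.302   22.427]
 [ 380.804 -120.536]]
```

```bash
python3 - <<'E'
from h import *
go(620,-60,0.09,330)
E
```

```text
tcp [ 130.031 -534.172  210.788] yaw 0.239 shift cm [ 58.823 -34.494 -11.884] turn 0.149
```

```bash
r='[3.27,-1.92,-0.66,0]'; echo; python3 -m jog '[[3.27,-1.92,-0.66,0],[3.27,-1.92,-0.66,0],[3.27,-1.92,-0.66,0],[3.27,-1.92,-0.66,0],[3.27,-1.92,-0.66,0],[3.27,-1.92,-0.66,0],[3.27,-1.92,-0.66,0],[3.27,-1.92,-0.66,0]]'
python3 -m jog '[[3.27,-1.92,-0.66,0],[3.27,-1.92,-0.66,0],[3.27,-1.92,-0.66,0],[3.27,-1.92,-0.66,0],[3.27,-1.92,-0.66,0],[3.27,-1.92,-0.66,0],[3.27,-1.92,-0.66,0],[3.27,-1.92,-0.66,0]]'
python3 -m jog '[[3.27,-1.92,-0.66,0],[3.27,-1.92,-0.66,0],[0,0,0,0.075],[0,0,0,0.074],[0,0,0,0],[0,0,0,0]]'
python3 - <<'E'
from h import *
go(620,-60,0.09,330)
shot("w1"); go(620,200,0.09,330)
E
```

```text
t: 0.77
tcp_pos: [348.9, -321.6, 264.3]
eef_rot: [-3.119, -0.374, 0.0]
force: [-0.0, -0.5, -0.4]
width: 85.5
finger_force: 0.0
t: 1.43
tcp_pos: [566.8, -110.4, 316.9]
eef_rot: [-3.119, -0.374, 0.001]
force: [1.1, -0.7, 0.3]
width: 85.2
finger_force: 0.0
t: 1.93
tcp_pos: [620.1, -59.4, 329.7]
eef_rot: [-3.138, -0.144, 0.001]
force: [0.8, 0.4, 0.5]
width: 85.3
finger_force: 0.0
tcp [620.148 -59.41  329.737] yaw 0.092 shift cm [-0.02   0.057 -0.026] turn 0.002
tcp [620.062 -59.592 329.908] yaw 0.092 shift cm [  2.379 -25.85   -0.009] turn 0.002
```

View pics/w1.png

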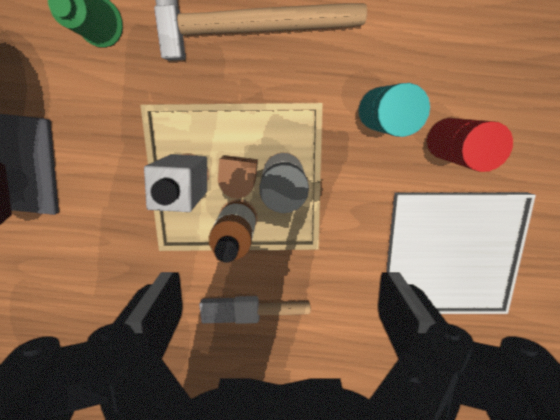

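```bash
python3 -m jog '[[0.34,-3.69,0,0],[0.34,-3.69,0,0],[0.34,-3.69,0,0],[0.34,-3.69,0,0],[0.34,-3.69,0,0],[0.34,-3.69,0,0],[0.34,-3.69,0,0],[0,0,0,0]]'
python3 -m jog '[[0,0,0,0],[0,0,0,0]]'
python3 - <<'E'
from h import *
shot("w2")
im=cv2.imread("pics/w1.png");T=np.load("pics/w1.npy");cal=env.calibration("wrist")
hsv=cv2.cvtColor(im,cv2.COLOR_BGR2HSV)
C=lambda px,z:cast("wrist",px,z,T,cal)
def big(m): 
    cs,_=cv2.findContours(m.astype(np.uint8),cv2.RETR_EXTERNAL,cv2.CHAIN_APPROX_NONE);return max(cs,key=cv2.contourArea)
k=np.ones((3,3),np.uint8)
H,S,V=[hsv[...,i].astype(int) for i in range(3)]
m=(S<40)&(V>120); m[:,:380]=0; c=big(cv2.morphologyEx(m.astype(np.uint8),cv2.MORPH_OPEN,k))
w=C(c[:,0],16).astype(np.float32); print("tray",cv2.minAreaRect(w),cv2.approxPolyDP(c,8,True)[:,0].tolist())
m=(H>=17)&(H<=28)&(V>120); m[:90]=0;m[270:]=0;m[:,350:]=0
c=big(cv2.morphologyEx(m.astype(np.uint8),cv2.MORPH_CLOSE,np.ones((7,7))));
w=C(c[:,0],24).astype(np.float32); print("crate",cv2.minAreaRect(w),cv2.boundingRect(c),cv2.approxPolyDP(c,8,True)[:,0].tolist())
for n,(a,b),z,r in (("tincap",(165,191),112+12,16),("flaskcap",(227,247),123+12,15)):
    sub=V[b-r:b+r,a-r:a+r]<45; mm=np.zeros(V.shape,np.uint8);mm[b-r:b+r,a-r:a+r]=sub
    e=cv2.minEnclosingCircle(big(mm));print(n,e,C([e[0]],z))
for p in [(283,185),(285,165),(235,180),(235,163),(150,175),(185,205),(230,225)]: print(p,hsv[p[1],p[0]])
E
```

```text
t: 2.65
tcp_pos: [619.8, 205.5, 329.7]
eef_rot: [-3.137, -0.152, 0.001]
force: [0.3, -0.5, -0.6]
width: 85.3
finger_force: 0.0
t: 2.82
tcp_pos: [620.8, 199.4, 330.1]
eef_rot: [3.138, 0.143, -0.0]
force: [0.7, -0.2, -0.3]
width: 85.5
finger_force: 0.0
tray ((501.82879638671875, -340.96453857421875), (191.2111053466797, 200.68475341796875), 5.2819952964782715) [[397, 195], [389, 271], [438, 308], [502, 307], [534, 195]]
crate ((586.5167236328125, 5.60687255859375), (210.0349884033203, 247.58294677734375), 5.800921440124512) (141, 103, 181, 148) [[321, 103], [141, 105], [159, 249], [210, 249], [227, 201], [220, 157], [256, 158], [258, 170], [276, 153], [277, 172], [290, 153], [309, 184], [294, 248], [317, 248]]
tincap ((165.2142791748047, 190.7857208251953), 13.334504127502441) [[592.472  67.71 ]]
flaskcap ((225.79629516601562, 248.22222900390625), 12.505592346191406) [[533.766  -4.42 ]]
(283, 185) [60  8 64]
(285, 165) [75  5 93]
(235, 180) [ 12 124 101]
(235, 163) [ 12 126 172]
(150, 175) [ 17   9 188]
(185, 205) [ 18   7 192]
(230, 225) [ 12 166 132]
```

View pics/w2.png

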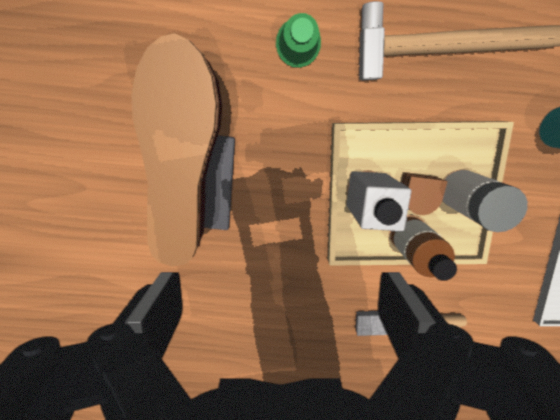

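```bash
python3 - <<'E'
from h import *
T=np.load("pics/w2.npy");cal=env.calibration("wrist")
C=lambda px,z:cast("wrist",px,z,T,cal)
print("crate",C([(333,124),(512,122),(490,264),(330,264)],24))
print("tincap",C([(389,211)],124),"flask",C([(443,267)],135),"jar",C([(500,206)],115))
print("sole",C([(172,264),(175,36),(148,240),(197,240),(150,150),(213,150)],130))
go(545,310,0.06,280)
E
```

```text
crate [[ 678.178  133.549]
 [ 702.543 -105.117]
 [ 494.08  -134.029]
 [ 471.888  109.463]]
tincap [[592.582  72.224]] flask [[533.613   0.445]] jar [[607.777 -58.705]]
sole [[506.086 317.634]
 [750.633 313.575]
 [534.324 345.099]
 [539.462 288.723]
 [638.418 340.285]
 [644.499 273.571]]
tcp [620.895 198.892 330.213] yaw 0.090 shift cm [ -6.565 -11.746   5.019] turn 0.030
```

```bash
python3 -m jog '[[-2.19,-3.91,0,0.03],[-2.19,-3.91,0,0],[-2.19,-3.91,0,0],[0,0,2.5,0],[0,0,2.5,0],[0,0,0,0],[0,0,0,0],[0,0,0,0]]'
python3 - <<'E'
from h import *
im,T=shot("w3"); print(env.state()["tcp_pos"])
cv2.imwrite("pics/w3c.png",cv2.resize(im[0:320,150:420],None,fx=2.2,fy=1.85,interpolation=cv2.INTER_CUBIC)) 
E
```

```text
t: 3.53
tcp_pos: [553.1, 303.7, 281.9]
eef_rot: [-3.14, -0.092, -0.003]
force: [-0.3, 0.5, 1.5]
width: 85.3
finger_force: 0.0
[553.114 303.828 282.13 ]
```

View pics/w3c.png

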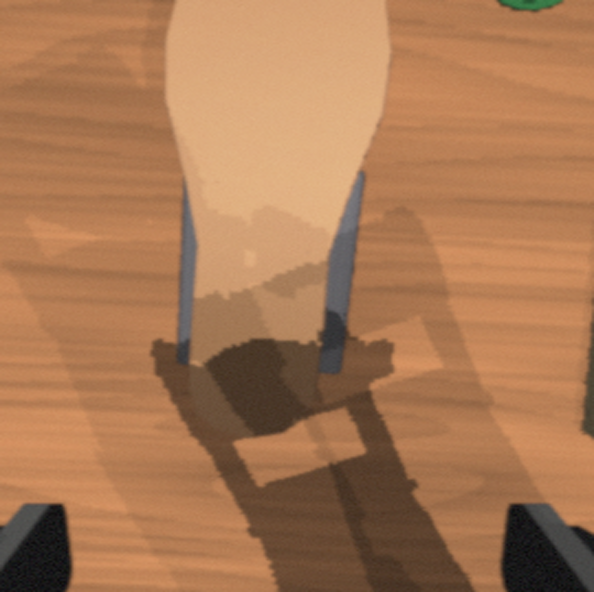

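```bash
python3 - <<'E'
import cv2,numpy as np
a=cv2.imread("pics/side0.png")[225:325,165:275]; b=cv2.imread("pics/scene0.png")[75:175,370:480]; c=cv2.imread("pics/w2.png")[190:290,120:230]
k=lambda x:cv2.convertScaleAbs(cv2.resize(x,(396,300) if 0 else (396,360),interpolation=cv2.INTER_CUBIC),alpha=1.5)[:298]
k=lambda x:cv2.convertScaleAbs(cv2.resize(x,None,fx=3.6,fy=3,interpolation=cv2.INTER_CUBIC),alpha=1.4)
g=k(c); g2=k(cv2.cvtColor(cv2.equalizeHist(cv2.cvtColor(c,cv2.COLOR_BGR2GRAY)),cv2.COLOR_GRAY2BGR))
cv2.imwrite("pics/m.png",np.vstack([np.hstack([k(a),k(b)]),np.hstack([g,g2])]))
E
```

```text
(no output)
```

View pics/m.png

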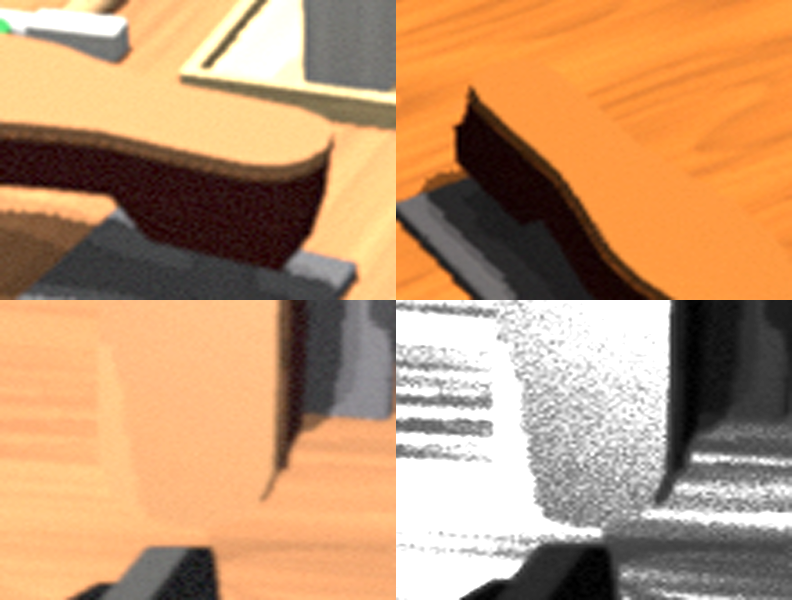

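```bash
python3 -m jog '[[0.7,3,0.5,0],[0,3,0.5,0],[0,3,0,0],[0,0,0,0],[0,0,0,0],[0,0,0,0]]'
python3 - <<'E'
from h import *
im,T=shot("w4"); print(env.state()["tcp_pos"])
ims=np.mean([env.get_image("wrist").astype(float) for _ in range(8)],0)[:,:,::-1]
np.save("pics/w4avg.npy",ims)
c=ims[60:290,60:300]
lo,hi=np.percentile(c,3,axis=(0,1)),np.percentile(c,97,axis=(0,1))
c=np.clip((c-lo)/(hi-lo)*255,0,255).astype(np.uint8)
cv2.imwrite("pics/w4c.png",cv2.resize(c,None,fx=2.5,fy=2.5,interpolation=cv2.INTER_CUBIC))
E
```

```text
t: 4.08
tcp_pos: [565.1, 215.1, 271.3]
eef_rot: [-3.14, -0.093, -0.003]
force: [-0.9, 0.6, -0.1]
width: 85.5
finger_force: 0.0
[564.874 215.557 270.97 ]
```

View pics/w4c.png

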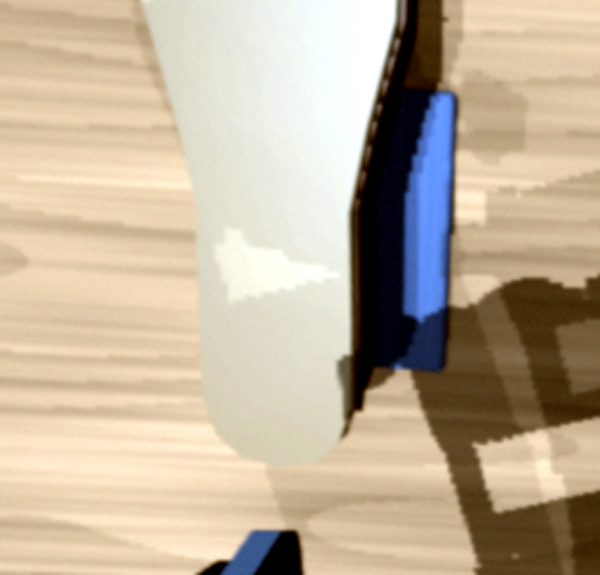

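```bash
python3 - <<'E'
from h import *
im=np.load("pics/w4avg.npy");T=np.load("pics/w4.npy");cal=env.calibration("wrist")
ref=im[60:290,60:300];lo,hi=np.percentile(ref,3,axis=(0,1)),np.percentile(ref,97,axis=(0,1))
s=np.clip((im-lo)/(hi-lo)*255,0,255)
d=s[...,2]-s[...,0]   # R-B small on sole, large on wood
m=((d<38)&(s[...,2]>110)).astype(np.uint8); m[275:]=0; m[:,250:]=0
m=cv2.morphologyEx(cv2.morphologyEx(m,cv2.MORPH_CLOSE,np.ones((5,5))),cv2.MORPH_OPEN,np.ones((5,5)))
c=max(cv2.findContours(m,cv2.RETR_EXTERNAL,cv2.CHAIN_APPROX_NONE)[0],key=cv2.contourArea)
w=cast("wrist",c[:,0]+0.0,130,T,cal)
print(cv2.boundingRect(c),cv2.contourArea(c))
# slice in approximate shoe frame
for x in np.arange(505,640,8):
    q=w[abs(w[:,0]-x)<2]; 
    if len(q)>1: print(x,q[:,1].min(),q[:,1].max(),(q[:,1].min()+q[:,1].max())/2)
print("rear",w[w[:,0].argmin()],w[:,0].min())
E
```

```text
(114, 0, 109, 246) 18665.5
505 309.62300953672724 320.33913197823426 314.9810707574808
513 297.8618641953328 337.31078130962584 317.5863227524793
521 293.8789271809967 341.6400927356982 317.75950995834745
529 292.8068294534318 344.9558073843587 318.88131841889526
537 292.6939559246762 345.52316712932026 319.1085615269982
545 293.5190211098074 345.83160184853904 319.6753114791732
553 289.68502599576175 345.4561490621038 317.5705875289328
561 289.5973748864821 344.90066048521834 317.2490176858502
569 289.50028222293304 345.3298546621413 317.4150684425372
577 289.4152939509258 344.7838497220638 317.09957183649476
585 289.3211287357882 344.305856173028 316.8134924544081
593 289.24892558763 344.55240527332637 316.90066543047817
601 290.0242983768808 344.1421748137996 317.08323659534017
609 288.1673687323351 345.1481551911116 316.65776196172334
617 286.3392806575147 346.3671574498564 316.3532190536855
625 284.5334850053471 347.6271341445229 316.080309574935
633 282.76264888135904 348.87002968392517 315.8163392826421
rear [505.26  320.339] 505.2603930817453
```

```bash
python3 - <<'E'
from h import *
go(591,70.5,0.10,81)
E
```

```text
tcp [564.551 215.399 270.016] yaw 0.060 shift cm [ 1.771 14.622 18.902] turn -0.040
```

```bash
python3 -m jog '[[0.44,3.66,0,0],[0.44,3.66,0,0],[0.44,3.66,0,0],[0.45,3.64,0,-0.04],[0,0,0,0],[0,0,0,0],[0,0,4,0],[0,0,4,0]]' 8.54
python3 -m jog '[[0,0,4,0],[0,0,3.5,0],[0,0,2,0],[0,0,1,0],[0,0,0.4,0],[0,0,0,0],[0,0,0,0]]'
python3 - <<'E'
from h import *
go(591,70.5,0.10,81); print(env.state()["force"])
E
```

```text
t: 5.2
tcp_pos: [591.7, 71.4, 191.0]
eef_rot: [-3.137, -0.157, -0.008]
force: [2.0, -0.3, -1.2]
width: 85.4
finger_force: 0.0
t: 5.78
tcp_pos: [591.8, 70.7, 82.7]
eef_rot: [-3.138, -0.157, -0.003]
force: [0.5, 0.2, 0.7]
width: 85.2
finger_force: 0.0
tcp [591.761  70.71   82.651] yaw 0.100 shift cm [-0.078  0.013  0.165] turn 0.000
[0.529 0.153 0.712]
```

```bash
python3 -m jog '[[0,0,0,0],[0,0,0,0],[0,0,0,0],[0,0,0,0],[0,0,0,0],[0,0,0,0],[0,0,0,0],[0,0,0,0]]' 4 45
python3 - <<'E'
from h import *
s=env.state();print(s["width"],s["finger_force"]);shot("g1")
print(s["tcp_pos"])
E
```

```text
t: 6.45
tcp_pos: [591.7, 70.2, 82.8]
eef_rot: [-3.138, -0.156, -0.004]
force: [-2.7, -1.0, 9.0]
width: 51.9
finger_force: 44.9
51.89673424490958 44.94278375990689
[591.708  70.181  82.751]
```

View pics/g1.png

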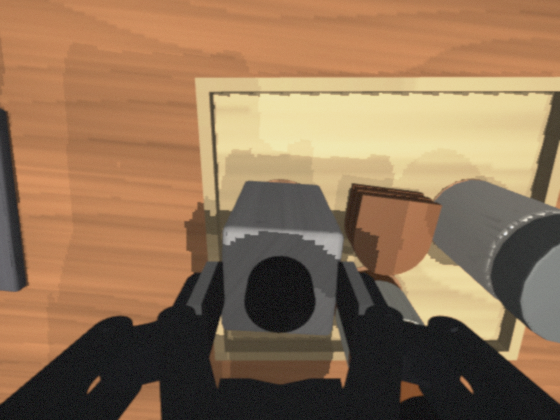

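```bash
python3 -m jog '[[0,0,-1,0],[0,0,-2,0],[0,0,-4,0],[0,0,-4,0],[0,0,-4,0],[0,0,0,0]]'
python3 - <<'E'
from h import *
go(562,-335.5,0.09,78); print(env.state()["width"])
E
```

```text
t: 7.0
tcp_pos: [593.1, 70.4, 240.4]
eef_rot: [-3.137, -0.157, -0.019]
force: [1.7, -0.7, -2.6]
width: 51.4
finger_force: 48.2
tcp [593.092  70.402 240.39 ] yaw 0.100 shift cm [-7.337 40.071 16.169] turn 0.010
51.391333547247505
```

```bash
python3 -m jog '[[-0.3,2,0,0],[-0.61,3.46,0,0],[-0.67,3.46,0,0],[-0.67,3.46,0,0],[-0.67,3.46,0,0],[-0.67,3.46,0,0],[-0.67,3.46,0,0],[-0.67,3.46,0,0]]'
python3 -m jog '[[-0.67,3.46,0,0],[-0.67,3.46,0,0],[-0.67,3.46,0,0],[-0.4,2.3,0,0],[-0.2,1.2,0,0.01],[0,0,0,0],[0,0,0,0],[0,0,0,0]]'
python3 - <<'E'
from h import *
go(562,-335.5,0.09,78); print(env.state()["width"])
E
```

```text
t: 7.67
tcp_pos: [567.4, -197.2, 231.3]
eef_rot: [-3.138, -0.157, 0.0]
force: [0.9, 0.5, -3.3]
width: 51.5
finger_force: 48.0
t: 8.33
tcp_pos: [556.2, -335.1, 231.2]
eef_rot: [-3.138, -0.142, 0.0]
force: [-0.3, -0.7, -3.7]
width: 51.2
finger_force: 48.0
tcp [ 556.187 -335.138  231.154] yaw 0.091 shift cm [ 0.576  0.095 15.315] turn 0.001
51.16390652434757
```

```bash
python3 -m jog '[[0.55,0.1,1,0],[0,0,4,0],[0,0,4,0],[0,0,3.5,0],[0,0,1.5,0],[0,0,0.7,0],[0,0,0,0],[0,0,0,0]]'
python3 -m jog '[[0,0,0.3,0],[0,0,0.2,0],[0,0,0,0],[0,0,0,0]]'
```

```text
t: 9.0
tcp_pos: [562.3, -336.6, 85.2]
eef_rot: [3.137, 0.142, 0.002]
force: [0.5, 0.1, -3.4]
width: 50.9
finger_force: 48.1
t: 9.33
tcp_pos: [561.7, -336.9, 79.6]
eef_rot: [3.138, 0.141, 0.001]
force: [-0.3, -0.6, -3.4]
width: 51.4
finger_force: 48.1
```

```bash
python3 -m jog '[[0,0,0.2,0],[0,0,0,0],[0,0,0,0]]';python3 -m jog '[[0,0,0.15,0],[0,0,0,0],[0,0,0,0]]'
```

```text
t: 9.58
tcp_pos: [562.1, -337.3, 78.9]
eef_rot: [3.137, 0.141, 0.003]
force: [-2.8, 1.3, 6.5]
width: 51.0
finger_force: 50.3
t: 9.83
tcp_pos: [562.5, -337.4, 78.8]
eef_rot: [3.136, 0.141, 0.005]
force: [-5.0, 3.4, 18.2]
width: 51.3
finger_force: 52.4
```

```bash
python3 -m jog '[[0,0,-0.2,0],[0,0,0,0],[0,0,0,0],[0,0,0,0],[0,0,0,0],[0,0,0,0]]' 8.54
python3 -m jog '[[0,0,-1,0],[0,0,-4,0],[0,0,-4,0],[0,0,-4,0],[0,0,-1.5,0],[0,0,0,0],[0,0,0,0]]'
python3 - <<'E'
from h import *
go(605.5,-63,0.1,82)
E
```

```text
t: 10.33
tcp_pos: [561.5, -336.8, 77.4]
eef_rot: [-3.138, -0.141, 0.0]
force: [0.5, 0.4, 0.4]
width: 85.0
finger_force: 0.0
t: 10.92
tcp_pos: [561.6, -336.8, 223.6]
eef_rot: [3.137, 0.141, 0.002]
force: [-0.6, 0.2, -0.8]
width: 85.4
finger_force: 0.0
tcp [ 561.598 -336.812  223.644] yaw 0.090 shift cm [  6.811 -26.891  14.146] turn -0.010
```

```bash
python3 -m jog '[[0.85,-3.36,0,0],[0.85,-3.36,0,0],[0.85,-3.36,0,0],[0.85,-3.36,0,0],[0.85,-3.36,0,0],[0.85,-3.36,0,0],[0.85,-3.36,0,0],[0.85,-3.36,0,-0.01]]'
python3 -m jog '[[0,0,0,0],[0,0,0,0],[0,0,4,0],[0,0,4,0],[0,0,3.5,0],[0,0,1.8,0],[0,0,0.8,0],[0,0,0,0]]'
python3 - <<'E'
from h import *
go(605.5,-63,0.1,82);print(env.state()["force"])
E
```

```text
t: 11.58
tcp_pos: [604.5, -61.2, 220.9]
eef_rot: [-3.137, -0.156, 0.004]
force: [0.6, 0.3, 0.1]
width: 85.2
finger_force: 0.0
t: 12.25
tcp_pos: [604.0, -63.8, 79.3]
eef_rot: [-3.137, -0.155, 0.006]
force: [-0.7, -0.1, 0.2]
width: 85.0
finger_force: 0.0
tcp [603.958 -63.779  79.349] yaw 0.099 shift cm [ 0.16  -0.063 -0.266] turn -0.001
[-0.674 -0.054  0.248]
```

```bash
python3 -m jog '[[0.15,0,0,0],[0,0,0,0],[0,0,0,0],[0,0,0,0],[0,0,0,0],[0,0,0,0],[0,0,0,0],[0,0,0,0]]' 4 45
python3 - <<'E'
from h import *
shot("g2");im=cv2.imread("pics/g2.png");cv2.imwrite("pics/g2.png",im)
E
```

```text
t: 12.92
tcp_pos: [607.8, -63.2, 83.9]
eef_rot: [3.137, 0.157, 0.006]
force: [1.1, -1.8, 5.5]
width: 55.6
finger_force: 46.4
```

View pics/g2.png

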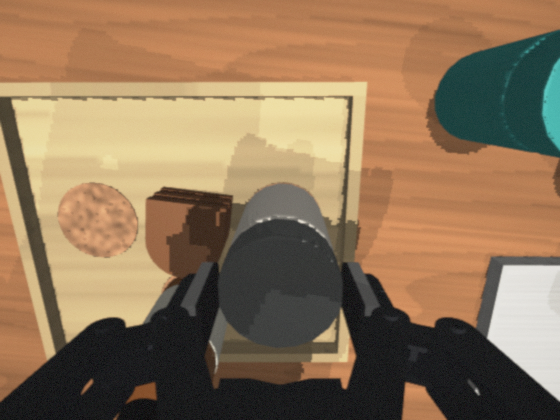

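```bash
python3 -m jog '[[0,0,0,0],[0,0,0,0]]'; python3 -m jog '[[0,0,-1,0],[0,0,-3,0],[0,0,-4,0],[0,0,-4,0],[0,0,-3,0],[0,0,0,0],[0,0,0,0],[0,0,0,0]]'
python3 - <<'E'
from h import *
go(502,-341,0.09,79); print(env.state()["width"])
E
```

```text
t: 13.13
tcp_pos: [607.8, -63.2, 83.9]
eef_rot: [3.137, 0.157, 0.006]
force: [-0.5, -0.9, 5.9]
width: 55.5
finger_force: 46.4
t: 13.8
tcp_pos: [606.2, -62.7, 231.2]
eef_rot: [-3.137, -0.157, 0.002]
force: [-0.3, -0.6, -2.6]
width: 55.3
finger_force: 48.8
tcp [606.169 -62.717 231.151] yaw 0.100 shift cm [-13.124  26.656  15.22 ] turn 0.010
55.26051833578274
```

```bash
python3 -m jog '[[-1.2,2.6,0,0],[-1.6,3.5,0,0],[-1.8,3.6,0,0],[-1.8,3.6,0,0],[-1.8,3.6,0,0],[-1.8,3.6,0,0],[-1.8,3.6,0,0],[-1,2.2,0,0]]'
python3 -m jog '[[-0.5,1,0,0.01],[0,0,0,0],[0,0,0,0],[0,0,0,0]]'
python3 - <<'E'
from h import *
go(498,-352,0.09,79); print(env.state()["width"])
E
```

```text
t: 14.47
tcp_pos: [503.1, -340.2, 229.9]
eef_rot: [-3.136, -0.153, 0.004]
force: [0.9, -0.4, -2.8]
width: 55.1
finger_force: 48.8
t: 14.8
tcp_pos: [501.9, -346.4, 231.0]
eef_rot: [-3.137, -0.143, 0.001]
force: [0.2, -0.3, -2.1]
width: 55.2
finger_force: 48.7
tcp [ 501.91  -346.416  230.988] yaw 0.091 shift cm [-0.43   0.536 15.199] turn 0.001
55.17232476151195
```

```bash
python3 -m jog '[[-0.45,0.5,1,0],[0,0,4,0],[0,0,4,0],[0,0,3.2,0],[0,0,1.5,0],[0,0,0.6,0],[0,0,0,0],[0,0,0,0]]'
python3 -m jog '[[0,0,0.3,0],[0,0,0.2,0],[0,0,0,0],[0,0,0,0]]'
python3 -m jog '[[0,0,0.2,0],[0,0,0,0],[0,0,0,0]]'
```

```text
t: 15.47
tcp_pos: [498.0, -353.1, 89.5]
eef_rot: [3.138, 0.142, 0.001]
force: [0.5, 0.5, -1.8]
width: 55.2
finger_force: 48.7
t: 15.8
tcp_pos: [497.6, -353.2, 84.0]
eef_rot: [3.138, 0.141, 0.001]
force: [0.1, -0.3, -2.5]
width: 55.6
finger_force: 48.7
t: 16.05
tcp_pos: [497.4, -353.1, 81.5]
eef_rot: [-3.138, -0.141, 0.0]
force: [0.4, -0.0, -2.4]
width: 55.4
finger_force: 48.7
```

```bash
python3 -m jog '[[0,0,0.15,0],[0,0,0,0],[0,0,0,0]]';python3 -m jog '[[0,0,0.15,0],[0,0,0,0],[0,0,0,0]]'
```

```text
t: 16.3
tcp_pos: [497.5, -353.1, 80.1]
eef_rot: [3.138, 0.141, 0.0]
force: [0.1, -0.8, -1.8]
width: 55.4
finger_force: 48.9
t: 16.55
tcp_pos: [498.0, -353.4, 79.9]
eef_rot: [3.137, 0.141, 0.003]
force: [0.0, 0.9, 8.8]
width: 55.1
finger_force: 50.0
```

```bash
python3 -m jog '[[0,0,0,0],[0,0,0,0],[0,0,0,0],[0,0,0,0],[0,0,0,0],[0,0,0,0]]' 8.54
python3 -m jog '[[0,0,-1,0],[0,0,-4,0],[0,0,-4,0],[0,0,-4,0],[0,0,-1.5,0],[0,0,0,0],[0,0,0,0]]'
python3 - <<'E'
from h import *
go(531.5,-2,0.1,82)
E
```

```text
t: 17.05
tcp_pos: [497.4, -353.1, 78.5]
eef_rot: [-3.138, -0.141, 0.0]
force: [-0.1, 0.7, 0.1]
width: 85.5
finger_force: 0.0
t: 17.63
tcp_pos: [497.6, -353.1, 224.7]
eef_rot: [3.137, 0.141, 0.002]
force: [-0.0, -0.3, -0.4]
width: 85.3
finger_force: 0.0
tcp [ 497.551 -353.132  224.659] yaw 0.090 shift cm [  6.514 -34.685  14.231] turn -0.010
```

```bash
python3 -m jog '[[0.65,-3.47,0,0],[0.65,-3.47,0,0],[0.65,-3.47,0,0],[0.65,-3.47,0,0],[0.65,-3.47,0,0],[0.65,-3.47,0,0],[0.65,-3.47,0,0],[0.65,-3.47,0,0]]'
python3 -m jog '[[0.65,-3.47,0,0],[0.65,-3.47,0,-0.01],[0,0,0,0],[0,0,0,0],[0,0,0,0]]'
python3 - <<'E'
from h import *
go(531.5,-2,0.1,81)
E
```

```text
t: 18.3
tcp_pos: [523.6, -70.2, 222.2]
eef_rot: [-3.138, -0.141, 0.004]
force: [1.1, -1.3, 0.4]
width: 85.6
finger_force: 0.0
t: 18.72
tcp_pos: [530.7, -1.9, 222.6]
eef_rot: [-3.138, -0.157, 0.003]
force: [0.4, 0.5, -0.6]
width: 85.3
finger_force: 0.0
tcp [530.665  -1.898 222.582] yaw 0.100 shift cm [ 0.108  0.021 14.158] turn 0.000
```

```bash
python3 -m jog '[[0.1,0,2,0],[0,0,4,0],[0,0,4,0],[0,0,2.5,0],[0,0,1.2,0],[0,0,0.4,0],[0,0,0,0],[0,0,0,0]]'
python3 - <<'E'
from h import *
print(env.state()["tcp_pos"])
im,T=shot("g3")
E
python3 -m jog '[[0,0,0,0],[0,0,0,0],[0,0,0,0],[0,0,0,0],[0,0,0,0],[0,0,0,0],[0,0,0,0],[0,0,0,0]]' 4 45
```

```text
t: 19.38
tcp_pos: [532.4, -2.3, 83.3]
eef_rot: [3.138, 0.155, 0.001]
force: [-0.4, -0.5, -0.1]
width: 85.4
finger_force: 0.0
[532.432  -2.254  83.313]
t: 20.1
tcp_pos: [532.1, -1.6, 82.6]
eef_rot: [-3.138, -0.157, 0.0]
force: [-0.3, -0.8, 0.1]
width: 40.0
finger_force: 0.0
```

View pics/g3.png

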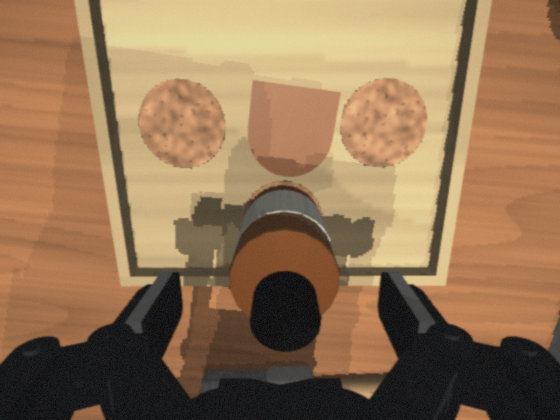

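```bash
python3 - <<'E'
from h import *
im,T=shot("g4"); im2,_=shot("s4","side")
cv2.imwrite("pics/g4c.png",np.hstack([im[100:400,120:440],cv2.resize(im2[150:300,200:360],None,fx=2,fy=2)]))
E
```

```text
(no output)
```

View pics/g4c.png

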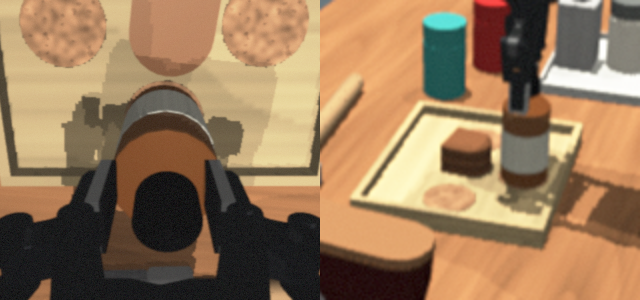

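```bash
python3 - <<'E'
from h import *
s=env.state();print(s["tcp_pos"],s["width"],s["finger_force"],env.finger_overhang)
c=env.calibration("side");Ti=np.linalg.inv(c["world_from_camera"])
def pr(p):
    q=Ti@np.r_[p,1];return q[0]/q[2]*c["fx"]+c["cx"],q[1]/q[2]*c["fy"]+c["cy"]
for p in ([532,20,68],[532,28,68],[532,28,90],[532,28,110],[532,-2,133],[532,-2,102],[532,-2,10]): print(p,np.round(pr(p),1))
E
```

```text
[532.085  -1.555  82.57 ] 40.042669769292864 0.0 14.0
[532, 20, 68] [297.7 220.3]
[532, 28, 68] [296.5 222. ]
[532, 28, 90] [296.9 213.1]
[532, 28, 110] [297.2 204.8]
[532, -2, 133] [302.1 189.4]
[532, -2, 102] [301.6 202.2]
[532, -2, 10] [299.9 238.3]
```

```bash
python3 -m jog '[[0,0,0,0],[0,0,0,0],[0,0,0,0],[0,0,0,0],[0,0,0,0]]' 8.54
python3 -m jog '[[0,0,0.4,0],[0,0,0,0],[0,0,0,0]]'
python3 -m jog '[[0,0,0.3,0],[0,0,0,0],[0,0,0,0]]'
python3 -m jog '[[0,0,0.3,0],[0,0,0,0],[0,0,0,0]]'
```

```text
t: 20.62
tcp_pos: [532.1, -1.6, 82.6]
eef_rot: [3.138, 0.157, -0.0]
force: [0.6, -0.1, 0.4]
width: 85.6
finger_force: 0.0
t: 20.87
tcp_pos: [531.9, -1.5, 78.2]
eef_rot: [-3.138, -0.157, 0.001]
force: [-0.7, 0.3, 0.0]
width: 85.3
finger_force: 0.0
t: 21.12
tcp_pos: [532.0, -1.5, 75.4]
eef_rot: [-3.138, -0.157, 0.001]
force: [0.3, -0.1, 0.5]
width: 85.3
finger_force: 0.0
t: 21.37
tcp_pos: [532.0, -1.5, 72.4]
eef_rot: [-3.138, -0.157, 0.001]
force: [-1.6, -0.8, 0.8]
width: 85.0
finger_force: 0.0
```

```bash
python3 -m jog '[[0,0,0.2,0],[0,0,0,0],[0,0,0,0]]'
python3 -m jog '[[0,0,0.2,0],[0,0,0,0],[0,0,0,0]]'
python3 -m jog '[[0,0,0.2,0],[0,0,0,0],[0,0,0,0]]' | grep -E "tcp|force"
```

```text
t: 21.62
tcp_pos: [532.0, -1.5, 70.5]
eef_rot: [-3.138, -0.157, 0.0]
force: [-0.2, -0.0, -0.2]
width: 85.3
finger_force: 0.0
t: 21.87
tcp_pos: [532.0, -1.6, 68.5]
eef_rot: [-3.138, -0.157, 0.0]
force: [0.3, -0.2, 0.5]
width: 85.3
finger_force: 0.0
tcp_pos: [532.0, -1.5, 66.5]
force: [-0.1, 0.4, -0.0]
finger_force: 0.0
```

```bash
for i in 1; do python3 -m jog '[[0,0,0.3,0],[0,0,0,0],[0,0,0.3,0],[0,0,0,0],[0,0,0,0]]' | grep -E "tcp|force"; done
python3 -m jog '[[0,0,0.3,0],[0,0,0,0],[0,0,0.3,0],[0,0,0,0],[0,0,0,0]]' | grep -E "tcp|force"
python3 - <<'E'
from h import *
im,_=shot("s5","side"); im2,T=shot("g5")
cv2.imwrite("pics/g5c.png",np.hstack([im2[100:400,120:440],cv2.resize(im[150:300,220:380],None,fx=2,fy=2)]))
E
```

```text
tcp_pos: [532.0, -1.5, 60.4]
force: [-0.1, 0.6, 0.2]
finger_force: 0.0
tcp_pos: [532.0, -1.5, 54.4]
force: [-0.3, 0.0, -0.3]
finger_force: 0.0
```

View pics/g5c.png

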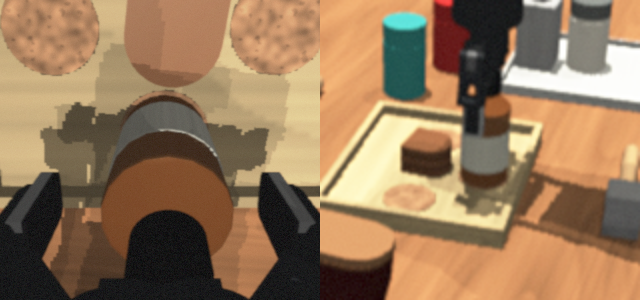

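```bash
python3 -m jog '[[0,0,0,0],[0,0,0,0],[0,0,0,0],[0,0,0,0],[0,0,0,0],[0,0,0,0],[0,0,0,0],[0,0,0,0]]' 4 45
python3 -m jog '[[0,0,-1,0],[0,0,-3,0],[0,0,-4,0],[0,0,-4,0],[0,0,-3,0],[0,0,0,0],[0,0,0,0],[0,0,0,0]]'
python3 -m jog '[[0,0,-3,0],[0,0,0,0],[0,0,0,0],[0,0,0,0]]'
python3 - <<'E'
from h import *
go(440,-315,0.09,50)
E
```

```text
t: 23.72
tcp_pos: [532.4, -1.6, 55.0]
eef_rot: [3.138, 0.157, 0.001]
force: [0.3, -0.6, 5.1]
width: 53.2
finger_force: 46.8
t: 24.38
tcp_pos: [531.4, -1.5, 203.4]
eef_rot: [-3.137, -0.157, 0.003]
force: [-0.9, 0.2, -2.6]
width: 53.0
finger_force: 48.5
t: 24.72
tcp_pos: [531.5, -1.5, 232.8]
eef_rot: [-3.137, -0.157, 0.004]
force: [0.1, 0.5, -2.5]
width: 52.6
finger_force: 48.9
tcp [531.544  -1.5   232.831] yaw 0.100 shift cm [-12.187  30.29   18.3  ] turn 0.010
```

```bash
python3 -m jog '[[-1,2.4,0,0],[-1.4,3.5,0,0],[-1.4,3.6,0,0],[-1.5,3.6,0,0],[-1.5,3.6,0,0],[-1.5,3.6,0,0],[-1.4,3.5,0,0],[-1.2,3,0,0]]'
python3 -m jog '[[-0.8,2,0,0],[-0.4,1.3,0,0.01],[0,0,0,0],[0,0,0,0],[0,0,0,0]]'
python3 - <<'E'
from h import *
go(440,-315,0.09,53)
E
```

```text
t: 25.38
tcp_pos: [448.8, -281.0, 232.9]
eef_rot: [-3.136, -0.155, 0.003]
force: [0.3, -0.4, -3.1]
width: 52.6
finger_force: 48.9
t: 25.8
tcp_pos: [441.9, -312.1, 234.0]
eef_rot: [-3.137, -0.142, 0.001]
force: [0.2, 0.9, -2.4]
width: 52.9
finger_force: 48.8
tcp [ 441.937 -312.095  233.962] yaw 0.091 shift cm [-0.208  0.289 18.096] turn 0.001
```

```bash
python3 -m jog '[[-0.2,0.3,2,0],[0,0,4,0],[0,0,4,0],[0,0,4,0],[0,0,2.5,0],[0,0,0.8,0],[0,0,0,0],[0,0,0,0]]'
python3 -m jog '[[0,0,0.3,0],[0,0,0,0],[0,0,0,0]]'
python3 -m jog '[[0,0,0.2,0],[0,0,0,0],[0,0,0,0]]'
```

```text
t: 26.47
tcp_pos: [440.9, -316.2, 63.0]
eef_rot: [3.137, 0.142, 0.002]
force: [-0.3, 0.5, -2.3]
width: 52.7
finger_force: 48.7
t: 26.72
tcp_pos: [440.4, -316.5, 59.8]
eef_rot: [3.137, 0.141, 0.002]
force: [0.0, 0.9, -2.7]
width: 52.7
finger_force: 48.7
t: 26.97
tcp_pos: [439.9, -316.3, 56.7]
eef_rot: [3.138, 0.141, 0.0]
force: [-0.3, 0.9, -2.1]
width: 52.6
finger_force: 48.7
```

```bash
python3 -m jog '[[0,0,0.4,0],[0,0,0,0],[0,0,0,0]]'
python3 -m jog '[[0,0,0.2,0],[0,0,0,0],[0,0,0,0]]'
python3 -m jog '[[0,0,0.15,0],[0,0,0,0],[0,0,0,0]]'
```

```text
t: 27.22
tcp_pos: [439.8, -316.2, 52.3]
eef_rot: [-3.138, -0.141, 0.001]
force: [0.7, 0.1, -3.1]
width: 52.5
finger_force: 48.7
t: 27.47
tcp_pos: [440.2, -316.4, 51.0]
eef_rot: [3.138, 0.141, 0.001]
force: [0.1, 0.4, 4.8]
width: 52.5
finger_force: 49.0
t: 27.72
tcp_pos: [440.7, -317.0, 50.5]
eef_rot: [3.136, 0.141, 0.003]
force: [-0.1, -0.4, 11.7]
width: 52.4
finger_force: 49.3
```

```bash
python3 -m jog '[[0,0,-0.2,0],[0,0,0,0],[0,0,0,0],[0,0,0,0],[0,0,0,0],[0,0,0,0]]' 8.54
python3 -m jog '[[0,0,-1,0],[0,0,-4,0],[0,0,-4,0],[0,0,-4,0],[0,0,-3,0],[0,0,0,0],[0,0,0,0]]'
python3 - <<'E'
from h import *
go(645,-50,0.1,200)
E
```

```text
t: 28.22
tcp_pos: [439.9, -316.2, 50.9]
eef_rot: [-3.138, -0.141, 0.0]
force: [-0.1, -0.5, 0.3]
width: 85.4
finger_force: 0.0
t: 28.8
tcp_pos: [440.3, -316.6, 213.3]
eef_rot: [3.136, 0.141, 0.004]
force: [-0.1, 0.0, -0.7]
width: 85.8
finger_force: 0.0
tcp [ 440.322 -316.586  213.273] yaw 0.090 shift cm [ 22.773 -24.719   1.323] turn -0.010
```

```bash
python3 -m jog '[[2.8,-3.05,0,0],[2.8,-3.05,0,0],[2.8,-3.05,0,0],[2.8,-3.05,0,0],[2.8,-3.05,0,0],[2.8,-3.05,0,0],[2.8,-3.05,0,0],[2.8,-3.05,0,0]]'
python3 -m jog '[[0.4,-0.4,1.3,-0.01],[0,0,0,0],[0,0,0,0],[0,0,0,0],[0,0,0,0]]'
python3 - <<'E'
from h import *
im,T=shot("w6"); print(env.state()["tcp_pos"])
hsv=cv2.cvtColor(im,cv2.COLOR_BGR2HSV);H,S,V=[hsv[...,i].astype(int) for i in range(3)]
cv2.imwrite("pics/w6c.png",im)
E
```

```text
t: 29.47
tcp_pos: [641.6, -51.2, 209.8]
eef_rot: [-3.138, -0.141, 0.003]
force: [0.2, -0.4, -0.5]
width: 85.1
finger_force: 0.0
t: 29.88
tcp_pos: [644.3, -50.2, 198.7]
eef_rot: [3.138, 0.154, 0.001]
force: [0.5, -0.9, -0.0]
width: 85.3
finger_force: 0.0
[644.42  -50.101 198.804]
```

View pics/w6c.png

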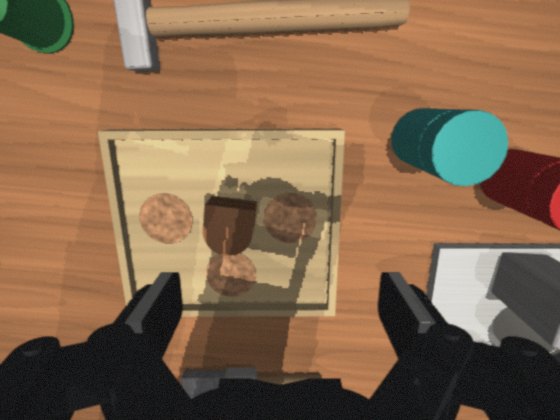

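```bash
python3 - <<'E'
from h import *
im=cv2.imread("pics/w6.png");T=np.load("pics/w6.npy");cal=env.calibration("wrist")
hsv=cv2.cvtColor(im,cv2.COLOR_BGR2HSV)
for c in (215,222,240,246): print(c,[tuple(hsv[r,c]) and "%d:%d/%d/%d"%(r,*hsv[r,c]) for r in list(range(192,216,2))+list(range(238,264,2))])
C=lambda p,z:cast("wrist",p,z,T,cal)
print("pads",C([(166,217),(290,217),(231,271)],10))
print("heel back,front,top left,top right",C([(229,256),(230,209),(204,207),(255,211),(204,240),(255,240)],44), "front bottom",C([(207,196),(255,199)],10))
E
```

```text
215 ['192:20/91/214', '194:18/92/193', '196:18/96/106', '198:13/125/51', '200:12/138/50', '202:14/106/53', '204:10/118/52', '206:12/131/82', '208:12/130/88', '210:12/127/94', '212:11/127/94', '214:13/129/95', '238:13/124/97', '240:12/125/94', '242:11/121/93', '244:12/141/94', '246:12/137/93', '248:12/133/92', '250:10/126/95', '252:16/97/113', '254:19/90/130', '256:15/109/124', '258:13/112/123', '260:13/108/123', '262:13/112/128']
222 ['192:20/90/131', '194:18/87/120', '196:18/92/108', '198:9/101/58', '200:12/115/51', '202:12/123/56', '204:8/120/49', '206:13/124/66', '208:12/126/93', '210:13/131/97', '212:12/128/98', '214:11/125/100', '238:11/127/94', '240:12/133/94', '242:12/129/103', '244:12/128/106', '246:12/133/107', '248:12/131/107', '250:12/133/107', '252:12/132/106', '254:13/133/138', '256:13/116/136', '258:13/114/145', '260:13/118/153', '262:13/116/160']
240 ['192:20/88/133', '194:19/89/117', '196:19/87/117', '198:18/86/92', '200:13/113/54', '202:9/107/50', '204:14/109/56', '206:13/105/51', '208:17/146/56', '210:9/126/71', '212:12/129/69', '214:11/124/72', '238:11/120/72', '24
[... 198 characters left out ...]
0/172']
246 ['192:20/87/117', '194:19/88/93', '196:18/81/88', '198:21/82/81', '200:16/110/65', '202:7/104/54', '204:12/122/48', '206:6/102/50', '208:14/143/50', '210:13/131/68', '212:13/119/73', '214:12/135/70', '238:12/133/69', '240:11/129/71', '242:12/131/72', '244:11/110/74', '246:13/121/76', '248:17/96/127', '250:19/93/173', '252:19/92/183', '254:19/92/186', '256:17/97/169', '258:13/113/156', '260:14/120/170', '262:14/117/183']
pads [[591.371  70.415]
 [604.661 -64.676]
 [532.668  -3.996]]
heel back,front,top left,top right [[567.845  -4.685]
 [618.443  -2.986]
 [618.     22.472]
 [618.791 -27.559]
 [583.075  21.397]
 [588.121 -29.896]] front bottom [[619.59   26.544]
 [621.302 -24.992]]
```

```bash
python3 - <<'E'
from h import *
go(605.5,-3,0.03,-4)
E
```

```text
tcp [644.42  -50.101 198.804] yaw 0.098 shift cm [-3.426 -5.073 20.277] turn 0.068
```

```bash
python3 -m jog '[[-1.7,-2.5,0,0],[-1.7,-2.6,0,0],[0,0,0,0.068],[0,0,4,0],[0,0,4,0],[0,0,3,0],[0,0,0,0],[0,0,0,0]]'
python3 - <<'E'
from h import *
im,T=shot("w7"); go(605.5,-3,0.03,-4)
E
```

```text
t: 30.6
tcp_pos: [605.5, -2.1, 88.3]
eef_rot: [-3.141, -0.049, 0.002]
force: [0.8, 0.8, 1.1]
width: 85.2
finger_force: 0.0
tcp [606.589  -2.009  90.12 ] yaw 0.031 shift cm [-0.13   0.094  9.412] turn 0.001
```

```bash
python3 -m jog '[[-0.1,0.1,3,0],[0,0,2,0],[0,0,1,0],[0,0,0.8,0],[0,0,0,0],[0,0,0,0]]'
python3 -m jog '[[0,0,0.5,0],[0,0,0,0],[0,0,0.5,0],[0,0,0,0],[0,0,0,0]]'
python3 -m jog '[[0,0,0.4,0],[0,0,0,0],[0,0,0.4,0],[0,0,0,0],[0,0,0,0]]'
```

```text
t: 31.15
tcp_pos: [605.7, -2.6, 21.6]
eef_rot: [3.141, 0.05, 0.003]
force: [0.6, -0.2, 1.0]
width: 85.5
finger_force: 0.0
t: 31.57
tcp_pos: [604.8, -2.5, 9.9]
eef_rot: [-3.141, -0.05, 0.001]
force: [-0.3, 0.7, -0.1]
width: 85.2
finger_force: 0.0
t: 31.98
tcp_pos: [604.8, -2.5, 1.8]
eef_rot: [-3.141, -0.05, 0.001]
force: [0.3, 0.9, -0.2]
width: 85.3
finger_force: 0.0
```

```bash
python3 -m jog '[[0,0,0.3,0],[0,0,0,0],[0,0,0.3,0],[0,0,0,0],[0,0,0,0]]'
python3 -m jog '[[0,0,0,0],[0,0,0,0],[0,0,0,0],[0,0,0,0],[0,0,0,0],[0,0,0,0],[0,0,0,0],[0,0,0,0]]' 3.5 35
python3 - <<'E'
from h import *
shot("w8");shot("s8","side");shot("c8","scene")
E
```

```text
t: 32.4
tcp_pos: [604.8, -2.5, -4.1]
eef_rot: [-3.141, -0.05, 0.001]
force: [0.6, -0.1, -0.9]
width: 85.8
finger_force: 0.0
t: 33.07
tcp_pos: [605.1, -2.5, -3.6]
eef_rot: [3.141, 0.05, 0.001]
force: [-0.0, -0.1, 5.7]
width: 50.4
finger_force: 36.3
```

```bash
python3 -m jog '[[0,0,-1,0],[0,0,-3,0],[0,0,-4,0],[0,0,-4,0],[0,0,-4,0],[0,0,-4,0],[0,0,-3,0],[0,0,0,0]]'
python3 -m jog '[[0,0,0,0],[0,0,0,0]]'
python3 - <<'E'
from h import *
go(541.7,318.3,-0.02,180)
E
```

```text
t: 33.88
tcp_pos: [606.5, -2.6, 233.7]
eef_rot: [3.14, 0.05, 0.016]
force: [0.1, -0.4, 0.2]
width: 50.4
finger_force: 36.3
t: 34.05
tcp_pos: [604.3, -2.5, 225.1]
eef_rot: [-3.141, -0.05, 0.003]
force: [0.8, -0.7, -1.6]
width: 50.2
finger_force: 36.3
tcp [604.344  -2.522 225.066] yaw 0.032 shift cm [ -5.235 -32.264   4.52 ] turn 0.052
```

```bash
python3 -m jog '[[-0.4,-2.4,0,0],[-0.55,-3.4,0,0],[-0.57,-3.5,0,0],[-0.57,-3.5,0,0],[-0.57,-3.5,0,0],[-0.57,-3.5,0,0],[-0.57,-3.5,0,0],[-0.57,-3.5,0,0]]'
python3 -m jog '[[-0.5,-3.0,0,0],[-0.37,-2.3,0,0],[0,0,2,0.052],[0,0,2,0],[0,0,0,0],[0,0,0,0],[0,0,0,0],[0,0,0,0]]'
python3 - <<'E'
from h import *
go(541.7,318.3,-0.02,180)
E
```

```text
t: 34.72
tcp_pos: [551.5, 265.4, 224.2]
eef_rot: [3.14, 0.05, -0.005]
force: [0.5, 0.7, -1.8]
width: 50.1
finger_force: 36.3
t: 35.38
tcp_pos: [542.7, 316.5, 187.2]
eef_rot: [-3.141, 0.032, -0.002]
force: [-0.5, -0.2, -0.8]
width: 49.6
finger_force: 36.2
tcp [542.745 316.535 187.153] yaw -0.020 shift cm [-0.109 -0.174  0.715] turn -0.000
```

```bash
python3 -m jog '[[-0.1,-0.18,3,0],[0,0,2,0],[0,0,0.7,0],[0,0,0,0],[0,0,0,0],[0,0,0,0]]'
python3 - <<'E'
from h import *
im,T=shot("w9"); go(541.7,318.3,-0.02,116.4)
hsv=cv2.cvtColor(im,cv2.COLOR_BGR2HSV)
for c in (265,280,295): print(c,["%d:%d/%d"%(r,hsv[r,c,1],hsv[r,c,2]) for r in range(215,300,3)])
E
```

```text
t: 35.88
tcp_pos: [542.1, 318.7, 131.0]
eef_rot: [-3.14, 0.032, -0.004]
force: [0.4, 0.3, -1.0]
width: 49.9
finger_force: 36.3
tcp [542.034 318.758 130.888] yaw -0.020 shift cm [-0.036  0.048  1.449] turn -0.000
265 ['215:125/171', '218:122/136', '221:122/117', '224:121/80', '227:124/80', '230:113/81', '233:112/84', '236:114/83', '239:116/81', '242:128/64', '245:130/61', '248:168/50', '251:132/52', '254:136/62', '257:125/61', '260:122/65', '263:120/51', '266:123/54', '269:123/62', '272:130/63', '275:122/65', '278:133/65', '281:122/67', '284:126/69', '287:128/68', '290:126/69', '293:124/68', '296:147/64', '299:126/65']
280 ['215:124/173', '218:129/105', '221:111/83', '224:113/79', '227:115/82', '230:106/84', '233:108/83', '236:120/81', '239:131/78', '242:122/67', '245:107/67', '248:147/59', '251:133/50', '254:140/60', '257:119/62', '260:130/61', '263:118/54', '266:111/55', '269:125/61', '272:135/64', '275:120/64', '278:131/70', '281:120/66', '284:113/70', '287:135/66', '290:110/72', '293:107/69', '296:126/67', '299:131/66']
295 ['215:128/171', '218:123/172', '221:129/107', '224:115/82', '227:114/83', '230:115/82', '233:116/81', '236:113/81', '239:121/80', '242:124/74', '245:109/63', '248:120/66', '251:115/53', '254:112/59', '257:132/62', '260:133/65', '263:107/57', '266:123/52', '269:123/60', '272:138/63', '275:130/63', '278:126/69', '281:128/68', '284:129/67', '287:124/70', '290:155/64', '293:128/68', '296:127/66', '299:135/66']
```

```bash
python3 -m jog '[[-0.03,0.04,0.8,0],[0,0,0.3,0],[0,0,0,0],[0,0,0,0],[0,0,0,0]]'
python3 -m jog '[[0,0,0.2,0],[0,0,0,0],[0,0,0,0]]'
python3 -m jog '[[0,0,0.15,0],[0,0,0,0],[0,0,0,0]]'
python3 - <<'E'
from h import *
go(541.7,318.3,-0.02,116.4)
E
```

```text
t: 36.35
tcp_pos: [541.1, 318.2, 118.2]
eef_rot: [-3.141, 0.032, -0.0]
force: [-0.4, 0.2, -1.4]
width: 49.9
finger_force: 36.3
t: 36.6
tcp_pos: [541.3, 318.2, 116.5]
eef_rot: [-3.141, 0.032, -0.001]
force: [0.3, -0.3, 1.9]
width: 50.5
finger_force: 36.5
t: 36.85
tcp_pos: [541.4, 318.3, 116.4]
eef_rot: [-3.141, 0.032, -0.003]
force: [-6.2, -3.5, 14.3]
width: 49.9
finger_force: 37.7
tcp [541.38  318.284 116.414] yaw -0.020 shift cm [ 0.032 -0.002  0.001] turn -0.000
```

```bash
python3 -m jog '[[0,0,-0.15,0],[0,0,0,0],[0,0,0,0],[0,0,0,0],[0,0,0,0],[0,0,0,0]]' 8.54
python3 -m jog '[[0,0,-1,0],[0,0,-3,0],[0,0,-4,0],[0,0,-4,0],[0.7,3,-3,0],[0.7,3,0,0],[0.6,3,0,0],[0,0,0,0]]'
python3 -m jog '[[0,0,0,0],[0,0,0,0],[0,0,0,0]]'
python3 - <<'E'
from h import *
im,T=shot("w10"); shot("s10","side"); print(env.state()["tcp_pos"])
ims=np.mean([env.get_image("wrist").astype(float) for _ in range(8)],0)[:,:,::-1]
np.save("pics/w10avg.npy",ims)
c=ims[60:290,60:300]
lo,hi=np.percentile(c,3,axis=(0,1)),np.percentile(c,97,axis=(0,1))
c=np.clip((c-lo)/(hi-lo)*255,0,255).astype(np.uint8)
s=cv2.imread("pics/s10.png")[210:320,170:280]
cv2.imwrite("pics/w10c.png",np.hstack([cv2.resize(c,(480,460),interpolation=cv2.INTER_CUBIC),cv2.resize(s,(320,460),interpolation=cv2.INTER_CUBIC)]))
E
```

```text
t: 37.35
tcp_pos: [541.0, 318.1, 115.9]
eef_rot: [3.141, -0.032, -0.0]
force: [-0.4, -0.5, 0.1]
width: 85.3
finger_force: 0.0
t: 38.02
tcp_pos: [560.0, 224.4, 266.7]
eef_rot: [3.141, -0.037, 0.003]
force: [0.3, -0.0, 0.0]
width: 85.3
finger_force: 0.0
t: 38.27
tcp_pos: [558.8, 229.4, 265.3]
eef_rot: [-3.141, 0.03, -0.0]
force: [-0.2, 0.4, -0.0]
width: 85.5
finger_force: 0.0
[558.784 229.493 265.124]
```

View pics/w10c.png

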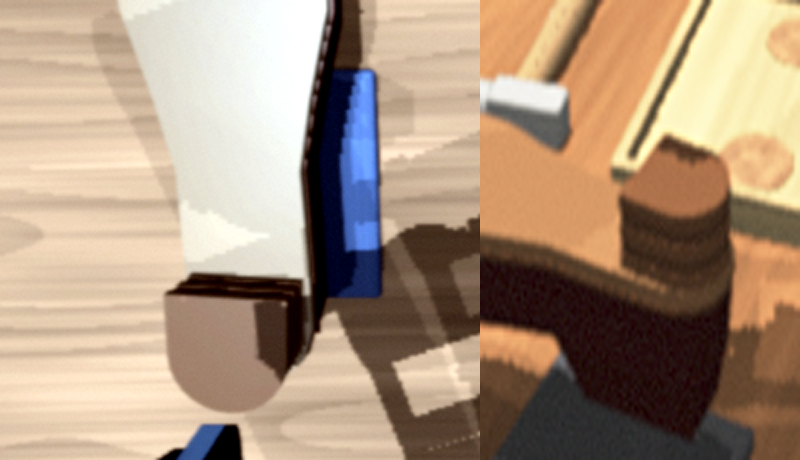

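```bash
python3 - <<'E'
from h import *
T=np.load("pics/w10.npy");cal=env.calibration("wrist")
print("front base",cast("wrist",[(156,197.5),(210.5,199)],130,T,cal))
print("rear top",cast("wrist",[(180,266)],164,T,cal),"top front",cast("wrist",[(142.5,206.5),(203,207.5)],164,T,cal))
go(562.3,-336.8,0.09,230)
E
```

```text
front base [[556.746 343.186]
 [554.378 293.603]]
rear top [[504.362 317.346]] top front [[558.468 342.102]
 [556.675 292.891]]
tcp [559.022 228.743 265.132] yaw -0.020 shift cm [ 1.461 56.536  3.515] turn -0.110
```

```bash
python3 -m jog '[[0.09,3,0,0],[0.09,3.6,0,0],[0.09,3.6,0,0],[0.09,3.6,0,0],[0.09,3.6,0,0],[0.09,3.6,0,0],[0.09,3.6,0,0],[0.09,3.6,0,0]]' | grep tcp
python3 -m jog '[[0.09,3.6,0,0],[0.09,3.6,0,0],[0.09,3.6,0,0],[0.09,3.6,0,0],[0.09,3.6,0,0],[0.09,3.6,0,0],[0.09,3.6,0,0],[0.09,3.1,0,0]]' | grep tcp
python3 -m jog '[[0,0,1.5,-0.055],[0,0,2,-0.055],[0,0,0,0],[0,0,0,0],[0,0,0,0],[0,0,0,0]]'
python3 - <<'E'
from h import *
go(562,-337,0.09,60)
E
```

```text
tcp_pos: [560.2, -55.2, 265.3]
tcp_pos: [561.5, -338.9, 265.0]
t: 40.6
tcp_pos: [562.5, -336.4, 231.8]
eef_rot: [3.137, 0.14, 0.003]
force: [0.5, -0.9, 0.3]
width: 85.8
finger_force: 0.0
tcp [ 562.463 -336.419  231.784] yaw 0.089 shift cm [-0.079  0.031 17.178] turn -0.001
```

```bash
python3 -m jog '[[-0.05,0.05,3,0],[0,0,4,0],[0,0,4,0],[0,0,3.5,0],[0,0,1.9,0],[0,0,0.7,0],[0,0,0,0],[0,0,0,0]]'
python3 -m jog '[[0,0,0,0],[0,0,0,0],[0,0,0,0],[0,0,0,0],[0,0,0,0],[0,0,0,0],[0,0,0,0],[0,0,0,0]]' 4 45
```

```text
t: 41.27
tcp_pos: [562.4, -337.5, 61.1]
eef_rot: [3.137, 0.141, 0.003]
force: [-0.4, -0.2, 0.2]
width: 85.3
finger_force: 0.0
t: 41.93
tcp_pos: [562.3, -337.6, 61.1]
eef_rot: [3.137, 0.141, 0.004]
force: [-1.2, 0.0, 7.3]
width: 53.6
finger_force: 46.1
```

```bash
python3 -m jog '[[0,0,-1,0],[0,0,-3,0],[0,0,-4,0],[0,0,-4,0],[0,0,-4,0],[0,0,-1,0],[0,0,0,0],[0,0,0,0]]'
python3 - <<'E'
from h import *
go(591.7,70.3,0.1,66)
E
```

```text
t: 42.6
tcp_pos: [561.2, -336.9, 228.4]
eef_rot: [-3.138, -0.141, 0.001]
force: [0.2, -0.0, -4.9]
width: 53.8
finger_force: 48.5
tcp [ 561.236 -336.877  228.384] yaw 0.090 shift cm [  6.696 -40.272  16.256] turn -0.010
```

```bash
python3 -m jog '[[0.3,-2,0,0],[0.55,-3.3,0,0],[0.6,-3.6,0,0],[0.6,-3.6,0,0],[0.6,-3.6,0,0],[0.6,-3.6,0,0],[0.6,-3.6,0,0],[0.6,-3.6,0,0]]' | grep tcp
python3 -m jog '[[0.6,-3.6,0,0],[0.6,-3.6,0,0],[0.6,-3.3,0,0],[0.4,-2.4,0,-0.01],[0,0,0,0],[0,0,0,0],[0,0,0,0],[0,0,0,0]]'
python3 - <<'E'
from h import *
go(591.7,70.3,0.1,66)
E
```

```text
tcp_pos: [580.7, -63.3, 226.4]
t: 43.93
tcp_pos: [591.8, 64.3, 228.0]
eef_rot: [3.138, 0.155, -0.003]
force: [0.5, 0.3, -2.8]
width: 53.6
finger_force: 48.6
tcp [591.787  64.262 228.034] yaw 0.099 shift cm [ 0.081 -0.603 16.203] turn -0.001
```

```bash
python3 -m jog '[[0.05,-0.6,2,0],[0,0,4,0],[0,0,4,0],[0,0,3,0],[0,0,1.5,0],[0,0,0.6,0],[0,0,0,0],[0,0,0,0]]'
python3 - <<'E'
from h import *
go(591.7,70.3,0.1,66)
E
```

```text
t: 44.6
tcp_pos: [592.6, 70.8, 79.1]
eef_rot: [-3.138, -0.155, -0.002]
force: [0.5, -1.1, -3.2]
width: 53.4
finger_force: 48.6
tcp [592.55   70.774  79.149] yaw 0.099 shift cm [-0.091  0.039  1.315] turn -0.001
```

```bash
python3 -m jog '[[0,0,0.7,0],[0,0,0.2,0],[0,0,0,0],[0,0,0,0]]'
python3 -m jog '[[0,0,0.2,0],[0,0,0,0],[0,0,0,0]]'
python3 -m jog '[[0,0,0.2,0],[0,0,0,0],[0,0,0,0]]'
```

```text
t: 44.93
tcp_pos: [592.1, 71.3, 69.5]
eef_rot: [-3.138, -0.157, -0.001]
force: [0.8, -0.4, -3.5]
width: 53.4
finger_force: 48.6
t: 45.18
tcp_pos: [592.0, 71.3, 67.2]
eef_rot: [-3.138, -0.157, 0.0]
force: [0.7, -0.1, -4.1]
width: 53.4
finger_force: 48.7
t: 45.43
tcp_pos: [592.0, 71.3, 65.1]
eef_rot: [3.138, 0.157, -0.0]
force: [-0.1, -0.2, -3.4]
width: 53.3
finger_force: 48.6
```

```bash
python3 -m jog '[[0,0.08,0.1,0],[0,0,0,0],[0,0,0,0]]'
python3 -m jog '[[0,0,0.12,0],[0,0,0,0],[0,0,0,0]]'
```

```text
t: 45.68
tcp_pos: [592.4, 71.1, 65.1]
eef_rot: [-3.137, -0.157, -0.002]
force: [-3.6, 3.9, 7.0]
width: 53.2
finger_force: 49.4
t: 45.93
tcp_pos: [592.8, 71.1, 65.1]
eef_rot: [-3.137, -0.157, -0.004]
force: [-7.8, 3.0, 17.3]
width: 53.6
finger_force: 50.4
```

```bash
python3 -m jog '[[0,0,-0.2,0],[0,0,0,0],[0,0,0,0],[0,0,0,0],[0,0,0,0],[0,0,0,0]]' 8.54 | grep -E "tcp|width"
python3 -m jog '[[0,0,-1,0],[0,0,-4,0],[0,0,-4,0],[0,0,-4,0],[0,0,-3,0],[0,0,0,0],[0,0,0,0]]' | grep -E "tcp|force"
python3 - <<'E'
from h import *
go(497.6,-353.2,0.09,60)
E
```

```text
tcp_pos: [592.0, 70.4, 64.7]
width: 85.1
tcp_pos: [592.6, 70.5, 227.3]
force: [-0.3, 0.4, -0.2]
finger_force: 0.0
tcp [592.552  70.529 227.299] yaw 0.100 shift cm [-13.734  41.212  16.686] turn 0.010
```

```bash
python3 -m jog '[[-1.14,3.43,0,0],[-1.14,3.43,0,0],[-1.14,3.43,0,0],[-1.14,3.43,0,0],[-1.14,3.43,0,0],[-1.14,3.43,0,0],[-1.14,3.43,0,0],[-1.14,3.43,0,0]]' | grep tcp
python3 -m jog '[[-1.14,3.43,0,0],[-1.14,3.43,0,0],[-1.14,3.43,0,0],[-1.14,3.43,0,0.01],[0,0,0,0],[0,0,0,0],[0,0,0,0]]' | grep tcp
python3 - <<'E'
from h import *
go(497.6,-353.2,0.09,60)
E
```

```text
tcp_pos: [527.5, -213.0, 223.8]
tcp_pos: [496.8, -352.1, 223.9]
tcp [ 496.755 -352.123  223.939] yaw 0.090 shift cm [ 0.095  0.139 16.394] turn -0.000
```

```bash
python3 -m jog '[[0.08,0.12,3,0],[0,0,4,0],[0,0,4,0],[0,0,3,0],[0,0,1.6,0],[0,0,0.7,0],[0,0,0,0],[0,0,0,0]]' | grep -E "tcp|force"
python3 -m jog '[[0,0,0,0],[0,0,0,0],[0,0,0,0],[0,0,0,0],[0,0,0,0],[0,0,0,0],[0,0,0,0],[0,0,0,0]]' 4 45
python3 -m jog '[[0,0,-1,0],[0,0,-3,0],[0,0,-4,0],[0,0,-4,0],[0,0,-4,0],[0,0,-1,0],[0,0,0,0],[0,0,0,0]]'
python3 - <<'E'
from h import *
go(605.5,-63.6,0.1,66)
E
```

```text
tcp_pos: [498.6, -353.4, 63.0]
force: [0.6, 0.1, 0.5]
finger_force: 0.0
t: 49.6
tcp_pos: [498.5, -354.3, 63.6]
eef_rot: [3.137, 0.141, 0.003]
force: [0.3, 0.9, 5.2]
width: 56.5
finger_force: 47.2
t: 50.27
tcp_pos: [497.6, -353.6, 231.6]
eef_rot: [-3.138, -0.141, 0.0]
force: [-0.9, -0.8, -3.4]
width: 56.5
finger_force: 49.3
tcp [ 497.623 -353.61   231.609] yaw 0.090 shift cm [ 13.346 -27.915  16.563] turn -0.010
```

```bash
python3 -m jog '[[1,-2,0,0],[1.6,-3.3,0,0],[1.7,-3.6,0,0],[1.7,-3.6,0,0],[1.7,-3.6,0,0],[1.7,-3.6,0,0],[1.6,-3.4,0,0],[1.2,-2.4,0,0]]' | grep tcp
python3 -m jog '[[0.9,-1.9,0,0],[0.2,-0.5,0,-0.01],[0,0,0,0],[0,0,0,0],[0,0,0,0],[0,0,0,0]]' | grep tcp
python3 - <<'E'
from h import *
go(605.8,-63.6,0.1,80)
E
```

```text
tcp_pos: [596.3, -85.6, 229.3]
tcp_pos: [604.9, -65.1, 231.5]
tcp [604.934 -65.135 231.539] yaw 0.098 shift cm [ 0.112 -0.143 15.154] turn -0.002
```

```bash
python3 -m jog '[[0.1,-0.14,2,0],[0,0,4,0],[0,0,4,0],[0,0,3,0],[0,0,1.5,0],[0,0,0.6,0],[0,0,0,0],[0,0,0,0]]' | grep -E "tcp|force"
python3 -m jog '[[0,0,0.5,0],[0,0,0,0],[0,0,0,0]]'  | grep -E "tcp|force"
python3 -m jog '[[0,0,0.2,0],[0,0,0,0],[0,0,0,0]]' | grep -E "tcp|force"
```

```text
tcp_pos: [606.7, -63.0, 82.1]
force: [0.1, -0.0, -1.4]
finger_force: 49.2
tcp_pos: [606.4, -62.6, 76.6]
force: [-0.2, -0.7, -2.9]
finger_force: 49.2
tcp_pos: [606.2, -62.5, 74.0]
force: [0.5, -0.1, -2.7]
finger_force: 49.2
```

```bash
python3 -m jog '[[-0.05,0.12,0.4,0],[0,0,0,0],[0,0,0,0]]' | grep -E "tcp|force"
python3 -m jog '[[0,0,0.15,0],[0,0,0,0],[0,0,0,0]]'  | grep -E "tcp|force"
python3 -m jog '[[0,0,0.12,0],[0,0,0,0],[0,0,0,0]]' | grep -E "tcp|force"
```

```text
tcp_pos: [605.6, -63.8, 69.6]
force: [-0.2, 0.4, -2.4]
finger_force: 49.2
tcp_pos: [605.8, -63.7, 68.4]
force: [-0.2, 0.0, -2.5]
finger_force: 49.2
tcp_pos: [606.0, -63.8, 67.6]
force: [-0.6, 1.2, 1.9]
finger_force: 49.5
```

```bash
python3 -m jog '[[0,0,0,0],[0,0,0,0],[0,0,0,0],[0,0,0,0],[0,0,0,0],[0,0,0,0]]' 8.54 | grep -E "tcp|width"
python3 -m jog '[[0,0,-1,0],[0,0,-4,0],[0,0,-4,0],[0,0,-4,0],[0,0,-3,0],[0,0,0,0],[0,0,0,0]]' | grep -E "tcp|force"
python3 - <<'E'
from h import *
go(440,-316.4,0.09,52)
E
```

```text
tcp_pos: [605.8, -63.7, 67.2]
width: 85.4
tcp_pos: [606.3, -63.8, 229.7]
force: [-0.1, 0.1, -1.3]
finger_force: 0.0
tcp [606.258 -63.817 229.696] yaw 0.100 shift cm [-19.127  23.458  17.721] turn 0.010
```

```bash
python3 -m jog '[[-2.4,2.93,0,0],[-2.4,2.93,0,0],[-2.4,2.93,0,0],[-2.4,2.93,0,0],[-2.4,2.93,0,0],[-2.4,2.93,0,0],[-2.4,2.93,0,0],[-2.3,2.93,0,0.01]]' | grep tcp
python3 -m jog '[[0,0,0,0],[0,0,0,0],[0,0,0,0]]' | grep tcp
python3 - <<'E'
from h import *
go(440,-316.4,0.09,52)
E
```

```text
tcp_pos: [437.3, -317.0, 226.3]
tcp_pos: [439.0, -315.6, 226.5]
tcp [ 439.024 -315.553  226.494] yaw 0.090 shift cm [ 0.105  0.114 17.449] turn -0.000
```

```bash
python3 -m jog '[[0.09,0.08,3,0],[0,0,4,0],[0,0,4,0],[0,0,3.2,0],[0,0,1.8,0],[0,0,0.9,0],[0,0,0,0],[0,0,0,0]]' | grep -E "tcp|force"
python3 -m jog '[[0,0,0,0],[0,0,0,0],[0,0,0,0],[0,0,0,0],[0,0,0,0],[0,0,0,0],[0,0,0,0],[0,0,0,0]]' 4 45
```

```text
tcp_pos: [440.8, -316.4, 59.0]
force: [0.1, 0.3, 0.1]
finger_force: 0.0
t: 56.68
tcp_pos: [440.7, -317.3, 59.8]
eef_rot: [3.137, 0.141, 0.003]
force: [0.4, 0.7, 6.7]
width: 52.1
finger_force: 46.0
```

```bash
python3 -m jog '[[0,0,-1,0],[0,0,-3,0],[0,0,-4,0],[0,0,-4,0],[0,0,-4,0],[0,0,-1,0],[0,0,0,0],[0,0,0,0]]'
python3 - <<'E'
from h import *
go(532.2,-1.9,0.1,78)
E
```

```text
t: 57.35
tcp_pos: [439.8, -316.5, 227.7]
eef_rot: [-3.138, -0.141, 0.0]
force: [0.2, -0.3, -3.7]
width: 52.1
finger_force: 48.6
tcp [ 439.768 -316.489  227.744] yaw 0.090 shift cm [ 12.028 -30.5    14.98 ] turn -0.010
```

```bash
python3 -m jog '[[0.8,-2,0,0],[1.3,-3.3,0,0],[1.4,-3.6,0,0],[1.4,-3.6,0,0],[1.4,-3.6,0,0],[1.4,-3.6,0,0],[1.4,-3.6,0,0],[1.3,-3.2,0,0]]' | grep tcp
python3 -m jog '[[1,-2.5,0,0],[0.6,-1.5,0,-0.01],[0,0,0,0],[0,0,0,0],[0,0,0,0],[0,0,0,0]]' | grep tcp
python3 - <<'E'
from h import *
go(532.2,-1.9,0.1,78)
E
```

```text
tcp_pos: [519.2, -41.1, 225.8]
tcp_pos: [531.8, -3.1, 227.4]
tcp [531.816  -3.087 227.449] yaw 0.099 shift cm [ 0.071 -0.113 14.945] turn -0.001
```

```bash
python3 -m jog '[[0.05,-0.11,2,0],[0,0,4,0],[0,0,4,0],[0,0,3,0],[0,0,1.5,0],[0,0,0.6,0],[0,0,0,0],[0,0,0,0]]' | grep -E "tcp|force"
python3 -m jog '[[0,0,0.7,0],[0,0,0,0],[0,0,0,0]]'  | grep -E "tcp|force"
python3 -m jog '[[0,0,0.3,0],[0,0,0,0],[0,0,0,0]]' | grep -E "tcp|force"
```

```text
tcp_pos: [533.1, -1.5, 78.2]
force: [-0.4, -0.4, -2.0]
finger_force: 48.5
tcp_pos: [532.8, -1.1, 70.7]
force: [-0.3, 0.2, -1.9]
finger_force: 48.5
tcp_pos: [532.6, -1.0, 67.3]
force: [-0.0, 0.1, -2.8]
finger_force: 48.5
```

```bash
python3 -m jog '[[-0.04,0.1,0.25,0],[0,0,0,0],[0,0,0,0]]' | grep -E "tcp|force"
python3 -m jog '[[0,0,0.12,0],[0,0,0,0],[0,0,0,0]]'  | grep -E "tcp|force"
```

```text
tcp_pos: [532.3, -2.1, 64.7]
force: [-0.2, 0.4, -3.2]
finger_force: 48.5
tcp_pos: [532.6, -2.1, 63.8]
force: [-0.2, -0.7, 1.9]
finger_force: 48.9
```

```bash
python3 -m jog '[[0,0,0,0],[0,0,0,0],[0,0,0,0],[0,0,0,0],[0,0,0,0],[0,0,0,0]]' 8.54 | grep -E "tcp|width"
python3 -m jog '[[0,0,-1,0],[0,0,-4,0],[0,0,-4,0],[0,0,-4,0],[0,0,-4,0],[0,0,-4,0],[0,0,-4,0],[0,0,0,0]]' | grep -E "tcp|force"
python3 -m jog '[[0,3,0,0],[0,3,0,0],[-1,4,0,0],[-1,4,0,0],[-1,4,0,0],[-1,4,0,0],[-1,4,0,0],[0,0,0,0]]' | grep -E "tcp|force"
python3 - <<'E'
from h import *
a=cv2.imread("pics/scene0.png");b,_=shot("c11","scene");s0=cv2.imread("pics/side0.png");s1,_=shot("s11","side")
for n,x,y in(("scene",a,b),("side",s0,s1)):
    d=(np.abs(x.astype(int)-y).max(2)>45).astype(np.uint8)
    d=cv2.morphologyEx(d,cv2.MORPH_OPEN,np.ones((3,3)))
    k,l,st,_=cv2.connectedComponentsWithStats(d)
    print(n,[st[i].tolist() for i in range(1,k) if st[i,4]>25])
# container tops by caps/lids in the scene view, before/after
def cent(im,m,box):
    x,y,w,h=box;q=m(im[y:y+h,x:x+w].astype(int));yy,xx=np.nonzero(q);return xx.mean()+x,yy.mean()+y,len(xx)
blk=lambda p:p.max(2)<40
for box in ((255,150,25,22),(303,162,25,20)): print(cent(a,blk,box),cent(b,blk,box))
E
```

```text
tcp_pos: [532.3, -2.1, 63.5]
width: 85.6
tcp_pos: [533.5, -2.1, 322.7]
force: [-1.5, 0.1, 0.5]
finger_force: 0.0
tcp_pos: [506.6, -271.5, 313.5]
force: [0.2, -0.3, -0.3]
finger_force: 0.0
scene [[0, 0, 148, 159, 12343], [111, 0, 25, 7, 138], [200, 0, 64, 93, 2624], [135, 62, 10, 12, 86], [198, 90, 35, 19, 410], [392, 92, 34, 24, 471], [13, 104, 126, 65, 1102], [107, 109, 90, 139, 6405], [271, 200, 30, 34, 748]]
side [[340, 0, 34, 68, 1271], [471, 0, 9, 31, 156], [526, 0, 14, 6, 78], [449, 52, 82, 209, 4473], [517, 54, 14, 7, 91], [538, 58, 22, 131, 1679], [509, 107, 13, 8, 92], [345, 186, 38, 15, 304], [336, 200, 137, 64, 2819], [278, 219, 9, 21, 137], [223, 242, 33, 18, 360], [218, 256, 39, 24, 709], [442, 266, 30, 29, 505], [438, 297, 122, 79, 3681], [520, 311, 17, 10, 116], [537, 314, 23, 16, 245]]
(np.float64(266.3370165745856), np.float64(163.9889502762431), 181) (np.float64(266.2146892655367), np.float64(163.909604519774), 177)
(np.float64(316.0), np.float64(174.3015873015873), 189) (np.float64(317.07142857142856), np.float64(174.6868131868132), 182)
```

```bash
python3 -c "
from rig import env
s=env.state();print(s['t'],s['force']);print(env.job_done())"
```

```text
62.1167 [-0.08982851  0.22737974  0.80202729]
the job is handed in; nothing more can be done
None
```

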